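Pack a vial in its nested bayonet canister on the lab jack

TASK

Pack the amber vial in its canister on the lab jack, one piece at a time and in this order: seat the blue canister base flat in the square nest on the jack, set the copper cup in the base, stand the vial in the cup, then lower the aluminium cap over it all with its grip bar crosswise to the base's two orange lugs until it rests on the base's square foot, and give it a quarter turn so that the bar lies in line with the lugs. Keep the vial upright throughout, do not shift the small glass beaker or the small glass jar, and let go of everything.

Things in the scene. Friction and masses are not known exactly. Their poses are not given: they have to be found in the camera images.
- base_mid (a point): Blue canister base, loose, 250 g, 42 mm high, upright: square foot 84x84x12 mm, on it an open round body 52 mm outside, 46 inside, rim 42 mm up, inner floor 14 mm up. Lugs: see base_lug. Grip the body across y, above the foot. Point: on the axis, 21 mm above the underside; z up, x through the two lugs.
- base_lug (a point): Orange lug on the base's +x side, its twin on the -x side: each 8 mm wide, sticking out 6 mm from the round body, 21 to 26 mm above the underside. Orange strips on the foot's outer edges mark the same line and stay in sight under the cap. Point: the lug's outer end, 32 mm from the base's axis, 23.5 mm up; axes as the base.
- cup_mid (a point): Copper cup, loose, 90 g, upright, open at the top: 38 mm outside, 31 inside, 50 mm high, floor 3 mm thick. Point: on the axis, half-way up (25 mm); z up. In the base its top 22 mm stand above the base's rim: grip it there.
- vial_mid (a point): Amber glass vial with white screw top, loose, 40 g, upright, diameter 22 mm, 68 mm high. Point: on the axis, half-way up (34 mm); z up. In the cup its top 21 mm stand above the cup's rim: grip it there.
- cap_bar (a point): Grip bar (blue, 56 mm along x, 14 wide along y, 26 high) on the aluminium cap, loose, 160 g: a round shell standing mouth down, 74 mm outside, 68 inside, 82 high without the bar. Point: centre of the bar, 95 mm above the mouth; z up. Seated, the mouth rests on the top of the base's foot and the cap turns freely either way; no stop or click. Half a turn makes no difference.
- cap_mouth (a point): Centre of the cap's mouth (its lower rim); axes as the bar. Inside the mouth is a flange 5 mm thick, 57 mm inside, that passes round the base's body. Its gaps on the cap's +y and -y sides let the lugs through only with the bar crosswise to them (90 degrees, within 15); turned, the flange is under the lugs.
- jack_nest (a point): Square nest on the fixed lab jack (120x120 mm plates, wooden pad 52 mm above the table): four dark steel strips 6 mm wide, 8 high, 90x90 mm inside. It takes the base's foot with 3 mm to spare each side, in any quarter turn, and stops it turning. Point: centre of the nest, on the pad; x, y along its sides, z up.
- beaker: Bystander, leave alone: small empty glass beaker, diameter 44 mm, 55 high, loose; origin at the centre of its underside.
- bottle: Bystander, leave alone: small glass jar, black lid, paper label, diameter 40 mm, 60 high, loose; origin at the centre of its underside.
Things that resemble listed ones, but are neither listed nor needed, are in the scene too. Of the things shaped like the part that bears vial_mid, the amber glass one is meant.

How it is judged:
On the way, in this order (a step that is already met when the one before it is completed fails the run):
1. the base sits flat in the nest on the jack (horizontal distance between base_mid and jack_nest below 0.008 m and z of base_mid in the frame of jack_nest between 0.015 and 0.025 m and angle between base_mid's own z axis and vertical below 0.1 rad), for 0.2 s.
2. the copper cup stands on the floor of the base (all of step 1 and horizontal distance between cup_mid and base_mid below 0.008 m and z of cup_mid in the frame of base_mid below 0.022 m and angle between cup_mid's own z axis and vertical below 0.12 rad), for 0.2 s.
3. the vial stands on the floor of the copper cup (all of step 2 and horizontal distance between vial_mid and cup_mid below 0.009 m and z of vial_mid in the frame of cup_mid below 0.016 m and angle between vial_mid's own z axis and vertical below 0.17 rad), for 0.2 s.
4. the cap rests on the base's foot, its bar still crosswise to the lugs (over 40 degrees) (all of step 3 and horizontal distance between cap_bar and base_mid below 0.008 m and z of cap_bar in the frame of base_mid below 0.09 m and angle between cap_bar's own z axis and vertical below 0.1 rad and angle between the x axis of cap_bar and the x axis of base_mid, either way round above 0.7 rad), for 0.1 s.
5. the cap is turned so that its bar is in line with the lugs (all of step 3 and horizontal distance between cap_bar and base_mid below 0.008 m and z of cap_bar in the frame of base_mid below 0.09 m and angle between cap_bar's own z axis and vertical below 0.1 rad and angle between the x axis of cap_bar and the x axis of base_mid, either way round below 0.35 rad), for 0.2 s.
At the end, for the whole second after the job is handed in: Base flat in the nest (8 mm of centre), cup on the base's floor (8 mm of axis), vial upright (10 deg) on the cup's floor (9 mm), each down to 4 mm; cap resting on the foot (8 mm of axis, down to 4 mm), bar within 20 deg of the lugs' line; all released, at rest (all of step 5 and linear speed of each of base, cup, vial, cap below 0.02 m/s); the robot touches nothing.
It fails at once if the vial is tipped more than 40 degrees (angle between vial_mid's own z axis and vertical above 0.7 rad).
It fails at once if the small glass beaker is shifted more than 20 mm (distance of beaker from where it was at the start of the episode above 0.02 m).
It fails at once if the small glass jar is shifted more than 20 mm (distance of bottle from where it was at the start of the episode above 0.02 m).
It also fails if it takes over 133 s, if anything falls off the work surface, if the arm or the gripper's body presses on something with over 40 N, if the wrist force passes 120 N, or if a joint passes its speed limit or range.

ROBOT

A 6-joint arm with a two-finger parallel gripper is mounted at the origin on the work surface. World frame = base frame: x ahead of the robot, y to its left, z up, the work surface at z = 0. Lengths are in m, angles in rad, forces in N, time in s.
With the tool pointing down it reaches from about 0.425 to 0.925 m from the base axis. Payload 12.5 kg.
Tool frame: the origin (TCP) lies between the finger pads; the fingertips stand 8 mm ahead of it and the grasp point (between the pads) lies 11 mm behind it; z points along the fingers, y is the line along which they close (so a half turn about z gives the same grasp; the last joint's range is limited). The gripper opens to 85 mm and grips with 20 to 120 N. Pads are 22 mm wide; open, the fingers measure 114 mm over their backs; the gripper's body (76 mm by 85 mm) begins 54 mm behind the grasp point. The pads swing forward as they close: fully open they stand 13 mm farther back than shut.
Start: joints at [-1.385, 0.491, 1.559, -0, 1.092, -0.106], TCP at [0.18, -0.599, 0.239] pointing down, gripper open.
Joint ranges: [-3.1, 3.1], [-0.84, 2.19], [0.05, 2.79], [-1.13, 4.28], [0.06, 2.93], [-2.69, 2.69]. Speed limits (rad/s): [2.22, 2.22, 2.79, 3.14, 3.14, 3.14].

INTERFACE

Orientations are given as a rotation vector (axis times angle).
In Python, from cell import ctrl gives the robot as it stands.
- The arm moves only by the tool drive_tool, never from a script. Its argument "commands" is a list of rows, each a list of 7 numbers: the closure, from 0 (fully open) to 1 (shut), then the shift along the tool's x, y, z in units of 60 mm (1.0 is 60 mm), then the turn, a rotation vector about the tool's x, y, z in units of 8 degrees (1.0 is 8 degrees). A call has 1 to 8 rows; each row is the pose to reach, as a shift and turn from the pose commanded when the call began, along the tool's axes at that moment; what a row does not reach only later rows make up. A row lasts 1/8 s, in which the tool goes at most 62.5 mm and 10.7 degrees, less where a joint would pass 70% of its speed; a pose out of reach is approached as far as the arm can. A call with a gripper value outside its range is refused whole. The fingers move at their own pace and stop on an object; "squeeze" is the grip in N (left out, the last holds). Time passes only in rows, so rows that repeat a pose let the fingers close. It gives the time, the measured TCP pose, the force, the opening and the grip force at its end, in the units of the state.
- ctrl.observe(): the state, without advancing time (a new reading comes with each control period).
- ctrl.get_image(name): name is "scene" or "side" or "wrist"; returns a dict with "image" (384x512x3 uint8, red, green, blue), "mtx" (3x3 intrinsics, pixels), "rvec" (rotation vector, rad) and "tvec" (3), from world to camera coordinates, as OpenCV has them; the wrist camera has in their place "hand_eye" (4x4, takes a point from camera to tool coordinates, whose origin is the TCP and whose axes are the flange's). Camera axes: x right, y down, z forward; pixel columns grow to the right and rows downward; lengths in m; the calibration is good to about 2 mm. A picture is of the moment at which its call begins: read the wrist's pose just before it. There is no depth.
- ctrl.job_done(): hands the job in; it is judged then, once.
The state is a dict: "clock": time; "qpos": joint angles; "dq": joint speeds; "joint_torque": joint torques, N m; "ee_pos": TCP position; "orientation": TCP orientation; "wrist_force": force on the tool from outside, world axes, zero at the start; "wrist_torque": the same for the moment, N m; "finger_gap": finger opening in m; "grip_force": force on a finger pad.
Only numpy, scipy, OpenCV 4.12 (cv2) and the standard library are available. Lean on these libraries where they do the work, as an engineer would, in place of code of your own. Each camera call takes 0.05 s, during which the arm holds its last target. There are 200 camera calls.

## Working session

There is one attempt and no reset: what is moved stays moved. The work goes in short steps, Python scripts to look and compute and a tool call to move; the robot and the scene stay as the last step left them, time stands still between calls to the robot, and variables do not carry over. Pictures are saved under pics/ and viewed, at most 14 in all, crops included, and the job is handed in when it is done.

Besides the shell and the picture viewer there is one more tool, called after ">>>" in YAML: its name, and indented under it one key for each argument. drive_tool: Moves the arm, as the interface text tells. Its arguments: {"type":"object","properties":{"commands":{"type":"array"},"squeeze":{"type":"number"}},"required":["commands"]}

```bash
mkdir -p pics; ls; python3 - <<'E'
from cell import ctrl
import cv2
s=ctrl.observe();print(s)
for n in("scene","side"):
    d=ctrl.get_image(n);cv2.imwrite(f"pics/{n}0.png",cv2.resize(d["image"][:,:,::-1],(800,600),interpolation=cv2.INTER_CUBIC));print(n,d["mtx"],d["rvec"],d["tvec"])
d=ctrl.get_image("wrist");cv2.imwrite("pics/w0.png",d["image"][:,:,::-1]);print(d["mtx"],d["hand_eye"])
E
```

```text
pics
{'clock': 0.0, 'qpos': array([-1.38460434e+00,  4.91606072e-01,  1.55943548e+00, -2.66449747e-07,
        1.09172976e+00, -1.05589881e-01]), 'dq': array([-0.00061227, -0.00128597,  0.00138798,  0.00048151,  0.00141176,
        0.00054778]), 'joint_torque': array([ 2.04000113e-03, -6.18451238e+01, -2.61592519e+01,  1.42192263e-05,
        4.00490258e-03,  1.63830822e-05]), 'ee_pos': array([ 0.17977468, -0.59836177,  0.23870365]), 'orientation': array([-3.10705361e+00, -4.56534741e-01,  7.49378306e-05]), 'wrist_force': array([ 0.40598457, -0.69616688,  0.22470595]), 'wrist_torque': array([-0.0303051 ,  0.03058387,  0.01445809]), 'grip_force': 0.0, 'finger_gap': 0.08577627378096928}
scene [[459.2328811    0.         255.24900201]
 [  0.         459.2328811  191.9275483 ]
 [  0.           0.           1.        ]] [ 0.8348731   2.50490054 -1.15677473] [ 0.42230534 -0.13173611  1.3178508 ]
side [[425.80127295   0.         254.1165411 ]
 [  0.         425.80127295 196.81904761]
 [  0.           0.           1.        ]] [ 0.49287439 -2.49250724  1.52651867] [0.47064481 0.18532147 0.73351137]
[[316.98929934   0.         256.89296928]
 [  0.         316.98929934 196.56499893]
 [  0.           0.           1.        ]] [[-2.03458576e-04 -9.55965881e-01 -2.93477756e-01  7.44445599e-02]
 [ 9.99999883e-01 -3.23139075e-04  3.59316424e-04 -2.08392659e-04]
 [-4.38328372e-04 -2.93477649e-01  9.55965835e-01 -1.33673435e-01]
 [ 0.00000000e+00  0.00000000e+00  0.00000000e+00  1.00000000e+00]]
```

View pics/scene0.png

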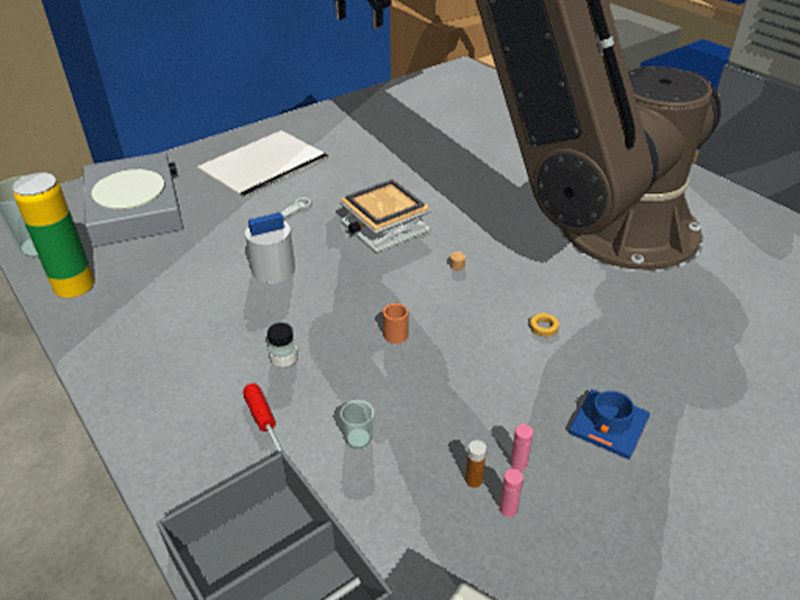

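View pics/side0.png

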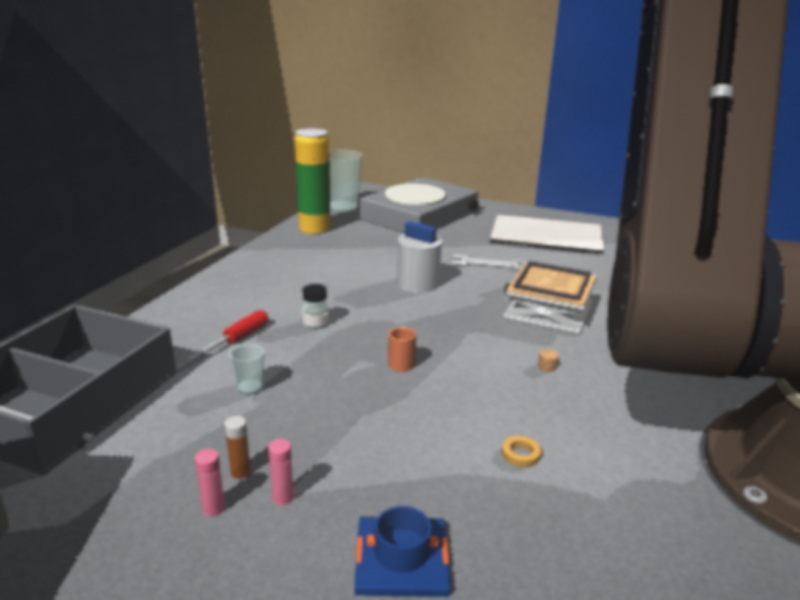

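```bash
cat > h.py <<'E'
import numpy as np,cv2
from cell import ctrl
C={"scene":([459.2328811,255.24900201,191.9275483],[.8348731,2.50490054,-1.15677473],[.42230534,-.13173611,1.3178508]),
"side":([425.80127295,254.1165411,196.81904761],[.49287439,-2.49250724,1.52651867],[.47064481,.18532147,.73351137])}
HE=np.array([[-2.03458576e-04,-9.55965881e-01,-2.93477756e-01,7.44445599e-02],[9.99999883e-01,-3.23139075e-04,3.59316424e-04,-2.08392659e-04],[-4.38328372e-04,-2.93477649e-01,9.55965835e-01,-1.33673435e-01],[0,0,0,1]])
def ray(n,p,s=1.5625):
    (f,cx,cy),rv,t=C[n];p=(np.array(p)+.5)/s-.5
    R=cv2.Rodrigues(np.array(rv))[0]
    return -R.T@np.array(t),R.T@np.array([(p[0]-cx)/f,(p[1]-cy)/f,1])
def plane(n,p,z,s=1.5625):
    o,d=ray(n,p,s);return o+d*(z-o[2])/d[2]
def tri(a,b):
    o1,d1=ray("scene",a);o2,d2=ray("side",b)
    k=np.linalg.lstsq(np.c_[d1,-d2],o2-o1,rcond=None)[0]
    A,B=o1+k[0]*d1,o2+k[1]*d2
    return (A+B)/2,np.linalg.norm(A-B)
def wplane(st,p,z,s=1.5625):
    "pixel p in wrist picture (scaled s) -> world at height z"
    p=(np.array(p)+.5)/s-.5
    R=cv2.Rodrigues(st["orientation"])[0]
    d=R@HE[:3,:3]@np.array([(p[0]-256.89296928)/316.98929934,(p[1]-196.56499893)/316.98929934,1])
    o=st["ee_pos"]+R@HE[:3,3];return o+d*(z-o[2])/d[2]
def go(x,y,z,yaw,st=None):
    "units for the move: tool down, tool y axis at angle yaw (mod pi)"
    st=st or ctrl.observe();R=cv2.Rodrigues(st["orientation"])[0]
    best=None
    for k in(0,1):
        a=yaw+k*np.pi;ty=np.array([np.cos(a),np.sin(a),0]);tz=np.array([0,0,-1.]);T=np.c_[np.cross(ty,tz),ty,tz]
        r=cv2.Rodrigues(R.T@T)[0].ravel()
        print("shift",np.round(R.T@(np.array([x,y,z])-st["ee_pos"])/.06,3),"turn",np.round(r/np.radians(8),3),"q6",round(st["qpos"][5],2),"q1",round(st["qpos"][0],2))
def wpic(name):
    st=ctrl.observe();d=ctrl.get_image("wrist");cv2.imwrite(f"pics/{name}.png",cv2.resize(d["image"][:,:,::-1],(800,600),interpolation=cv2.INTER_CUBIC))
    np.save(f"pics/{name}.npy",np.r_[st["ee_pos"],st["orientation"]]);return st
def wst(name):
    a=np.load(f"pics/{name}.npy");return {"ee_pos":a[:3],"orientation":a[3:]}
E
python3 - <<'E'
from h import *
np.set_printoptions(precision=3,suppress=True)
for k,a,b in[("base",(613,405),(404,520)),("cup",(396,323),(401,349)),("vial",(476,464),(237,447)),("pink1",(522,447),(281,472)),("pink2",(511,493),(209,482)),("capbar",(266,223),(420,232)),("nest",(385,203),(552,282)),("beaker",(357,423),(249,368)),("jar",(282,345),(315,306))]:
    print(k,*tri(a,b))
for p in[(360,520),(448,520),(450,593),(356,593)]:print("foot side",plane("side",p,.012))
for p in[(647,420),(628,455),(569,433),(590,391)]:print("foot sc",plane("scene",p,.012))
for p in[(341,206),(384,181),(429,207),(386,232)]:print("padcorner sc",plane("scene",p,.052))
go(.6,-.1,.2,0)
R=cv2.Rodrigues(ctrl.observe()["orientation"])[0];print(R)
E
```

```text
base [0.389 0.284 0.043] 0.003643930977549995
cup [ 0.512 -0.027  0.026] 0.0015437935332449505
vial [0.592 0.245 0.035] 0.0008499238193809029
pink1 [0.529 0.261 0.035] 0.001524809756979757
pink2 [0.587 0.301 0.035] 0.0008604560299187441
capbar [ 0.582 -0.289  0.094] 0.0019041879263713417
nest [ 0.353 -0.275  0.051] 0.00114573414461814
beaker [0.67  0.101 0.03 ] 0.0017323182257523702
jar [ 0.675 -0.086  0.03 ] 0.0007729733999111721
foot side [0.439 0.269 0.012]
foot side [0.36  0.236 0.012]
foot side [0.333 0.316 0.012]
foot side [0.407 0.347 0.012]
foot sc [0.349 0.316 0.012]
foot sc [0.415 0.339 0.012]
foot sc [0.449 0.269 0.012]
foot sc [0.371 0.235 0.012]
padcorner sc [ 0.422 -0.314  0.052]
padcorner sc [ 0.31  -0.337  0.052]
padcorner sc [ 0.298 -0.216  0.052]
padcorner sc [ 0.405 -0.2    0.052]
shift [ 9.097 -5.941  0.654] turn [-0.005 -0.004 -9.16 ] q6 -0.11 q1 -1.38
shift [ 9.097 -5.941  0.654] turn [-0.005  0.005 13.34 ] q6 -0.11 q1 -1.38
[[ 0.958  0.288 -0.   ]
 [ 0.288 -0.958  0.001]
 [ 0.    -0.001 -1.   ]]
```

View pics/w0.png

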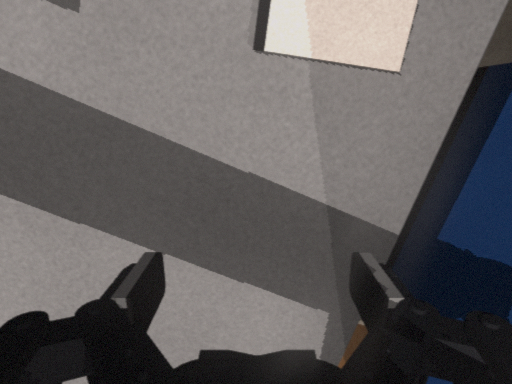

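>>> drive_tool:
  commands:
    - [0,4.6,-4.3,0,0,0,0]
    - [0,4.6,-4.3,0,0,0,0]
    - [0,4.6,-4.3,0,0,0,0]
    - [0,4.6,-4.3,0,0,0,0]
    - [0,4.6,-4.3,0,0,0,0]
    - [0,4.6,-4.3,0,0,0,0]
    - [0,4.6,-4.3,0,0,0,0]
    - [0,4.6,-4.3,0,0,0,0]

```text
clock: 1.15
ee_pos: [0.3701, -0.2722, 0.2394]
orientation: [3.108, 0.458, 0.0]
wrist_force: [-0.6, 0.3, 0.7]
finger_gap: 0.0851
grip_force: 0.0
```

```bash
python3 -c "
from h import *
s=wpic('nest');print(s['clock'],s['ee_pos'],s['dq'])
go(.5,-.05,.25,np.radians(-67.5));go(.4,.29,.22,np.radians(-67.5))"
```

```text
1.15 [ 0.37006161 -0.27217916  0.23936214] [-0.03363388  0.0063818  -0.00679627 -0.00216179 -0.00021611 -0.00427065]
shift [ 3.146 -2.932 -0.179] turn [ 0.002  0.001 -0.725] q6 0.5 q1 -0.78
shift [ 3.146 -2.932 -0.179] turn [ 1.0000e-03 -3.0000e-03  2.1775e+01] q6 0.5 q1 -0.78
shift [ 3.179 -8.839  0.319] turn [ 0.002  0.001 -0.725] q6 0.5 q1 -0.78
shift [ 3.179 -8.839  0.319] turn [ 1.0000e-03 -3.0000e-03  2.1775e+01] q6 0.5 q1 -0.78
```

View pics/nest.png

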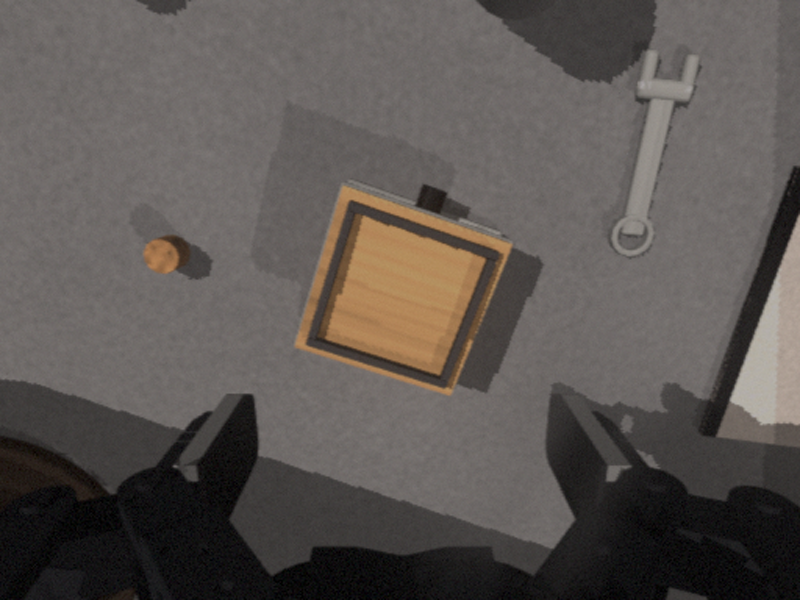

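The nest is in clear view: outer strip corners at (352,203), (502,252), (446,388) and (308,344), with nothing in it.

```bash
python3 -c "
from h import *
P=np.array([wplane(wst('nest'),p,.06) for p in[(352,203),(502,252),(446,388),(308,344)]]);print(P,P.mean(0))
for i in range(4):
  d=P[(i+1)%4]-P[i];print(np.linalg.norm(d),np.degrees(np.arctan2(d[1],d[0])))"
```

```text
[[ 0.40535121 -0.2293125   0.06      ]
 [ 0.40328914 -0.32913404  0.06      ]
 [ 0.30203749 -0.32488703  0.06      ]
 [ 0.30626025 -0.22522114  0.06      ]] [ 0.35423452 -0.27713868  0.06      ]
0.09984283979208376 -91.18342209370127
0.10134068570787942 177.59813155679342
0.09975531516894058 87.57387840865646
0.09917539295752234 -2.364340779908382
```

>>> drive_tool:
  commands:
    - [0,2.8,-2.9,-0.1,0,0,-0.7]
    - [0,2.8,-2.9,-0.1,0,0,-0.7]
    - [0,2.8,-2.9,-0.1,0,0,-0.7]
    - [0,2.8,-2.9,-0.1,0,0,-0.7]
    - [0,3.2,-8.7,0.2,0,0,-0.7]
    - [0,3.2,-8.7,0.2,0,0,-0.7]
    - [0,3.2,-8.7,0.2,0,0,-0.7]
    - [0,3.2,-8.7,0.2,0,0,-0.7]

```text
clock: 2.2
ee_pos: [0.4259, 0.1868, 0.2323]
orientation: [3.083, 0.604, 0.001]
wrist_force: [1.3, -0.5, 0.3]
finger_gap: 0.0854
grip_force: 0.0
```

>>> drive_tool:
  commands:
    - [0,0,0,0,0,0,0]
    - [0,0,0,0,0,0,0]

```text
clock: 2.45
ee_pos: [0.4262, 0.1854, 0.2322]
orientation: [3.082, 0.607, -0.0]
wrist_force: [0.2, 0.0, 0.0]
finger_gap: 0.0855
grip_force: 0.0
```

```bash
python3 -c "
from h import *
s=wpic('base');print(s['clock'],s['ee_pos'],s['dq'],s['qpos'])
go(.39,.29,.22,np.radians(-67.5))"
```

```text
2.45 [0.42620272 0.18535399 0.23223715] [-0.02857021 -0.00590952  0.00015578  0.00059566 -0.0012249   0.00105571] [ 2.68125446e-01  2.73195798e-01  1.94513819e+00 -4.07368802e-04
  9.23455139e-01  1.45044590e+00]
shift [ 0.101 -1.85   0.204] turn [ 0.002  0.001 -0.037] q6 1.45 q1 0.27
shift [ 0.101 -1.85   0.204] turn [ 2.0000e-03 -3.0000e-03  2.2463e+01] q6 1.45 q1 0.27
```

View pics/base.png

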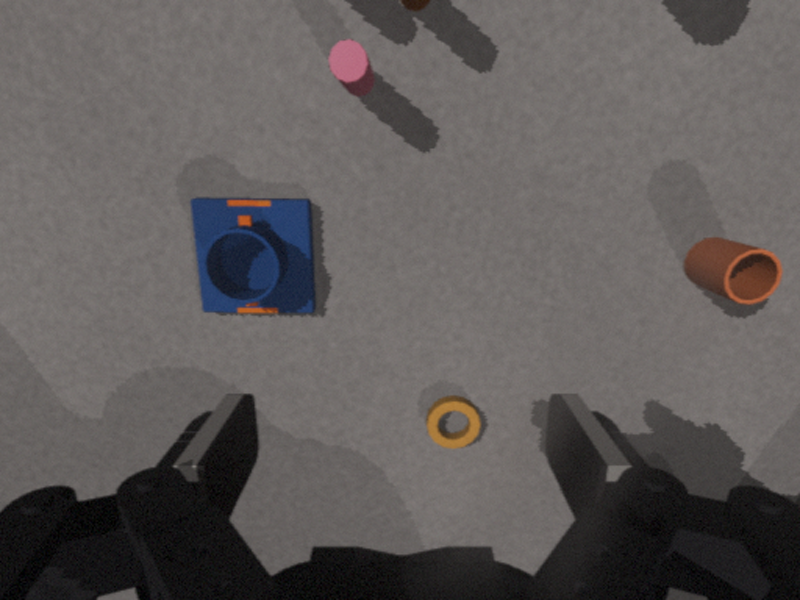

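The foot corners are at (192,198), (310,199), (313,313) and (204,313). The rim is centred near (243,266), and the cup's rim near (752,276).

```bash
python3 -c "
from h import *
s=wst('base')
P=np.array([wplane(s,p,.012) for p in[(192,198),(310,199),(313,313),(204,313)]]);print(P,P.mean(0))
for i in range(4):
  d=P[(i+1)%4]-P[i];print(np.linalg.norm(d),np.degrees(np.arctan2(d[1],d[0])))
print('rim',wplane(s,(243,266),.042),'cup',wplane(s,(752,276),.05))
c=P.mean(0);a=np.arctan2(*(P[1]-P[0]+P[2]-P[3])[1::-1]);print(np.degrees(a))
go(c[0],c[1],.13,a)"
```

```text
[[0.41307216 0.33851904 0.012     ]
 [0.44369361 0.26188525 0.012     ]
 [0.36526123 0.23227231 0.012     ]
 [0.33432153 0.3079105  0.012     ]] [0.38908713 0.28514678 0.012     ]
0.08252521679294345 -68.21925948541315
0.08383652993664117 -159.31546279176257
0.08172147571467482 112.24695271539497
0.08448990495814777 21.239954304552278
rim [0.38969543 0.28476589 0.042     ] cup [ 0.51205751 -0.0273391   0.05      ]
-67.98729409584685
shift [ 0.057 -1.781  1.704] turn [0.002 0.001 0.024] q6 1.45 q1 0.27
shift [ 0.057 -1.781  1.704] turn [-2.0000e-03  3.0000e-03 -2.2476e+01] q6 1.45 q1 0.27
```

>>> drive_tool:
  commands:
    - [0,0.06,-1.78,1.7,0,0,0]
    - [0,0.06,-1.78,1.7,0,0,0]
    - [0,0.06,-1.78,1.7,0,0,0]
    - [0,0.06,-1.78,1.7,0,0,0]
    - [0,0.06,-1.78,2.7,0,0,0]
    - [0,0.06,-1.78,3.3,0,0,0]
    - [0,0.06,-1.78,3.52,0,0,0]
    - [0,0.06,-1.78,3.52,0,0,0]

```text
clock: 3.5
ee_pos: [0.3893, 0.2859, 0.0218]
orientation: [3.083, 0.606, 0.001]
wrist_force: [0.2, 0.3, 0.4]
finger_gap: 0.0855
grip_force: 0.0
```

>>> drive_tool:
  commands:
    - [0.5,0,0,0,0,0,0]
    - [0.6,0,0,0,0,0,0]
    - [0.6,0,0,0,0,0,0]
    - [0.6,0,0,0,0,0,0]
    - [0.6,0,0,0,0,0,0]
    - [0.6,0,0,0,0,0,0]
    - [0.6,0,0,0,0,0,0]
    - [0.6,0,0,0,0,0,0]
  squeeze: 40

```text
clock: 4.5
ee_pos: [0.3889, 0.2867, 0.0227]
orientation: [-3.082, -0.608, -0.004]
wrist_force: [-0.5, -3.1, 13.1]
finger_gap: 0.0519
grip_force: 39.4
```

>>> drive_tool:
  commands:
    - [0.6,0,0,-0.5,0,0,0]
    - [0.6,0,0,-1.5,0,0,0]
    - [0.6,0,0,-2.5,0,0,0]
    - [0.6,-0.1,1.0,-3,0,0,0]
    - [0.6,-0.1,2,-3,0,0,0.5]
    - [0.6,-0.1,3,-3,0,0,1]
    - [0.6,-0.1,4,-3,0,0,1.5]
    - [0.6,-0.1,5,-3,0,0,2]
  squeeze: 40

```text
clock: 5.5
ee_pos: [0.497, 0.0048, 0.202]
orientation: [3.137, 0.17, 0.002]
wrist_force: [1.7, 0.3, -3.1]
finger_gap: 0.0516
grip_force: 43.1
```

```bash
python3 -c "
from h import *
s=ctrl.observe();print(s)
go(.48,-.05,.2,np.radians(-80));go(.354,-.277,.2,np.radians(-92))"
```

```text
{'clock': 5.5, 'qpos': array([-1.23226538e-01,  3.57305293e-01,  1.91169208e+00, -3.70136604e-05,
        8.71414439e-01,  1.33950716e+00]), 'dq': array([-8.87782905e-01,  2.07517088e-01, -3.51210328e-01,  2.64209816e-04,
        1.40366020e-01, -3.30291323e-01]), 'joint_torque': array([  5.67512736, -52.35803962, -19.27727401,  -0.11611804,
        -0.07197452,   0.49034709]), 'ee_pos': array([0.4970089 , 0.00483989, 0.20201733]), 'orientation': array([3.13676970e+00, 1.69686369e-01, 1.81780773e-03]), 'wrist_force': array([ 1.7236201 ,  0.3239998 , -3.13495964]), 'wrist_torque': array([ 0.01357523, -0.03626988, -0.02447559]), 'grip_force': 43.06900832802057, 'finger_gap': 0.05155459841105444}
shift [-0.38   0.878  0.033] turn [ 0.002 -0.008 -0.476] q6 1.34 q1 -0.12
shift [-0.38   0.878  0.033] turn [-1.2000e-02 -4.0000e-03  2.2024e+01] q6 1.34 q1 -0.12
shift [-2.876  4.413  0.032] turn [ 0.002 -0.008  1.024] q6 1.34 q1 -0.12
shift [-2.876  4.413  0.032] turn [ 1.3000e-02  2.0000e-03 -2.1476e+01] q6 1.34 q1 -0.12
```

>>> drive_tool:
  commands:
    - [0.6,-0.4,0.9,0,0,0,0.2]
    - [0.6,-0.8,1.8,0,0,0,0.4]
    - [0.6,-1.6,2.7,0,0,0,0.6]
    - [0.6,-2.3,3.6,0,0,0,0.8]
    - [0.6,-2.88,4.41,0,0,0,1.02]
    - [0.6,-2.88,4.41,0,0,0,1.02]
    - [0.6,-2.88,4.41,0,0,0,1.02]
    - [0.6,-2.88,4.41,0,0,0,1.02]
  squeeze: 40

```text
clock: 6.5
ee_pos: [0.3546, -0.2742, 0.2014]
orientation: [-3.141, 0.048, -0.0]
wrist_force: [-0.1, -0.3, -3.0]
finger_gap: 0.0515
grip_force: 43.1
```

```bash
python3 -c "
from h import *
s=wpic('n2');print(s['ee_pos'],s['dq'][0])
go(.354,-.277,.075,np.radians(-92))"
```

```text
[ 0.35457549 -0.27421027  0.20138189] 0.011484265160561584
shift [-0.01   0.049  2.105] turn [-0.    -0.     0.034] q6 0.8 q1 -0.81
shift [-0.01   0.049  2.105] turn [ 1.0000e-03 -1.0000e-03 -2.2466e+01] q6 0.8 q1 -0.81
```

View pics/n2.png

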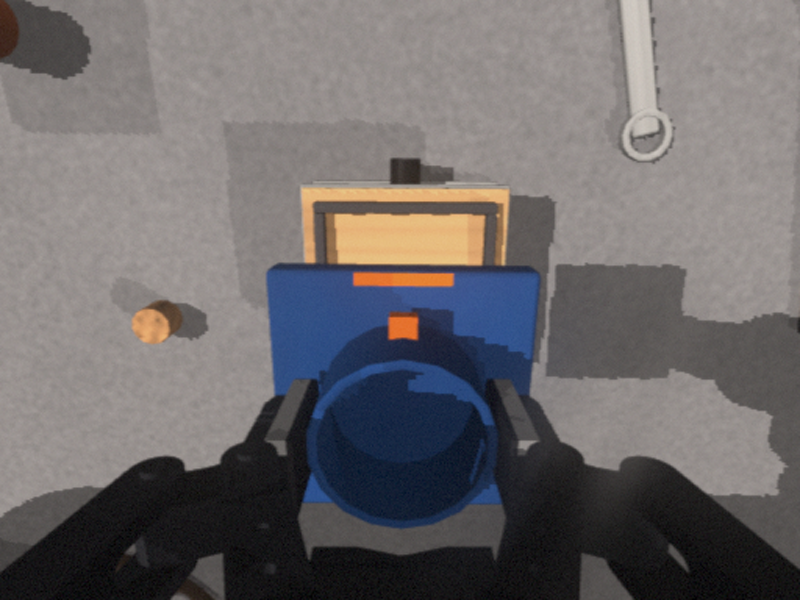

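Foot front corners at (270,266) and (540,267), nest outer far corners at (315,205) and (498,206): parallel.

```bash
python3 -c "
from h import *
s=wst('n2')
zt=.2014-.0227+.012
A=wplane(s,(269,267),zt);B=wplane(s,(540,267),zt);print(A,B,np.linalg.norm(A-B),np.degrees(np.arctan2(*(B-A)[1::-1])))
C=wplane(s,(315,204),.06);D=wplane(s,(498,204),.06);print(C,D,np.linalg.norm(C-D),np.degrees(np.arctan2(*(D-C)[1::-1])))
tx=cv2.Rodrigues(s['orientation'])[0][:,0]
b=(A+B)/2-.042*tx;n=(C+D)/2-.051*tx
print('base',b,'nest',n,'tool d',(cv2.Rodrigues(s['orientation'])[0].T@(n-b)/.06))"
```

```text
[ 0.39848707 -0.23593214  0.1907    ] [ 0.39598467 -0.3164993   0.1907    ] 0.08060601936210687 -91.77901832674992
[ 0.40509794 -0.2283299   0.06      ] [ 0.40200168 -0.32818869  0.06      ] 0.09990677540106938 -91.77596606844865
base [ 0.35525573 -0.27492423  0.19069507] nest [ 0.35257393 -0.27669106  0.05999402] tool d [-0.04402562  0.03085295  2.17834514]
```

>>> drive_tool:
  commands:
    - [0.6,-0.03,0.045,0.6,0,0,0]
    - [0.6,-0.03,0.045,1.2,0,0,0]
    - [0.6,-0.03,0.045,1.7,0,0,0]
    - [0.6,-0.03,0.045,1.9,0,0,0]
    - [0.6,-0.03,0.045,1.95,0,0,0]
    - [0.6,-0.03,0.045,2.0,0,0,0]
    - [0.6,-0.03,0.045,2.05,0,0,0]
    - [0.6,-0.03,0.045,2.08,0,0,0]
  squeeze: 40

```text
clock: 7.55
ee_pos: [0.3523, -0.2781, 0.0767]
orientation: [3.14, -0.05, 0.001]
wrist_force: [0.4, -0.2, -1.6]
finger_gap: 0.0514
grip_force: 43.1
```

>>> drive_tool:
  commands:
    - [0.6,0,0,0.02,0,0,0]
    - [0.6,0,0,0.03,0,0,0]

```text
clock: 7.8
ee_pos: [0.3522, -0.278, 0.0748]
orientation: [3.141, -0.051, 0.0]
wrist_force: [-2.3, 0.7, 11.6]
finger_gap: 0.0516
grip_force: 44.1
```

>>> drive_tool:
  commands:
    - [0.3,0,0,0,0,0,0]
    - [0,0,0,0,0,0,0]
    - [0,0,0,0,0,0,0]
    - [0,0,0,-0.5,0,0,0]
    - [0,0,0,-1.3,0,0,0]
    - [0,0,0,-2.2,0,0,0]
    - [0,0,0,-2.2,0,0,0]
    - [0,0,0,-2.2,0,0,0]

```text
clock: 8.8
ee_pos: [0.352, -0.2776, 0.2063]
orientation: [-3.141, 0.05, 0.0]
wrist_force: [0.1, 0.2, 0.3]
finger_gap: 0.0856
grip_force: 0.0
```

```bash
python3 -c "
from h import *
s=wpic('n3');print(s['ee_pos'],s['finger_gap'],s['qpos'][5])
go(.512,-.027,.2,np.radians(-92))
go(.512,-.027,.03,np.radians(-92))"
```

```text
[ 0.35195204 -0.27763983  0.20625022] 0.08563159319937769 0.7875432192244839
shift [ 2.533 -4.26   0.097] turn [-0.007  0.008  0.02 ] q6 0.79 q1 -0.82
shift [ 2.533 -4.26   0.097] turn [-1.200e-02 -1.100e-02 -2.248e+01] q6 0.79 q1 -0.82
shift [ 2.536 -4.257  2.931] turn [-0.007  0.008  0.02 ] q6 0.79 q1 -0.82
shift [ 2.536 -4.257  2.931] turn [-1.200e-02 -1.100e-02 -2.248e+01] q6 0.79 q1 -0.82
```

View pics/n3.png

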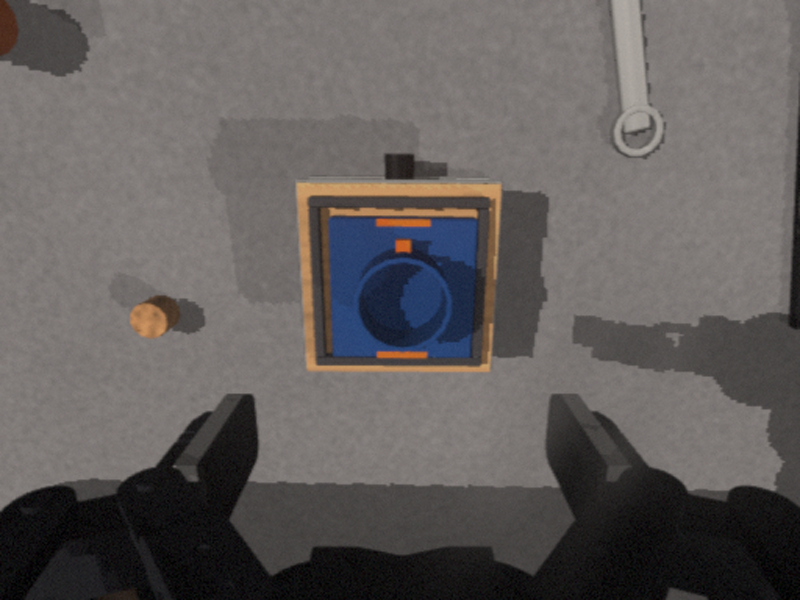

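>>> drive_tool:
  commands:
    - [0,2.53,-4.26,0.1,0,0,0]
    - [0,2.53,-4.26,0.1,0,0,0]
    - [0,2.53,-4.26,0.1,0,0,0]
    - [0,2.53,-4.26,0.1,0,0,0]
    - [0,2.53,-4.26,0.1,0,0,0]
    - [0,2.53,-4.26,0.1,0,0,0]
    - [0,2.53,-4.26,1,0,0,0]
    - [0,2.53,-4.26,1.8,0,0,0]

```text
clock: 9.85
ee_pos: [0.5112, -0.0278, 0.0965]
orientation: [-3.141, 0.051, 0.002]
wrist_force: [1.2, 0.1, -0.5]
finger_gap: 0.0855
grip_force: 0.0
```

>>> drive_tool:
  commands:
    - [0,0,0,0.5,0,0,0]
    - [0,0,0,0.97,0,0,0]
    - [0,0,0,0.97,0,0,0]
    - [0.7,0,0,0.97,0,0,0]
    - [0.8,0,0,0.97,0,0,0]
    - [0.8,0,0,0.97,0,0,0]
    - [0.8,0,0,0.97,0,0,0]
    - [0.8,0,0,0.97,0,0,0]
  squeeze: 30

```text
clock: 10.85
ee_pos: [0.5126, -0.0274, 0.0414]
orientation: [3.141, -0.05, 0.003]
wrist_force: [-1.0, -0.4, 6.6]
finger_gap: 0.036
grip_force: 29.2
```

>>> drive_tool:
  commands:
    - [0.8,0,0,0,0,0,0]
    - [0.8,0,0,0,0,0,0]

```text
clock: 11.1
ee_pos: [0.5126, -0.0274, 0.0414]
orientation: [3.141, -0.05, 0.003]
wrist_force: [-1.4, -1.3, 6.8]
finger_gap: 0.0364
grip_force: 29.2
```

>>> drive_tool:
  commands:
    - [0.8,0,0,-0.5,0,0,0]
    - [0.8,0,0,-1.5,0,0,0]
    - [0.8,-0.5,0.9,-2.4,0,0,0]
    - [0.8,-1,1.8,-2.67,0,0,0]
    - [0.8,-1.6,2.7,-2.67,0,0,0]
    - [0.8,-2.2,3.6,-2.67,0,0,0]
    - [0.8,-2.53,4.26,-2.67,0,0,0]
    - [0.8,-2.53,4.26,-2.67,0,0,0]

```text
clock: 12.1
ee_pos: [0.3504, -0.2807, 0.2011]
orientation: [3.14, -0.058, 0.001]
wrist_force: [-0.2, 0.1, 0.2]
finger_gap: 0.0363
grip_force: 30.7
```

>>> drive_tool:
  commands:
    - [0.8,0,0,0,0,0,0]
    - [0.8,0,0,0,0,0,0]

```text
clock: 12.35
ee_pos: [0.3528, -0.2768, 0.2007]
orientation: [-3.141, 0.048, -0.0]
wrist_force: [1.3, -0.1, -0.5]
finger_gap: 0.0364
grip_force: 30.7
```

```bash
python3 -c "
from h import *
s=wpic('n4');print(s['ee_pos'],s['finger_gap'],s['qpos'][5])
print(wplane(wst('n3'),(404,303),.094))
P=np.array([wplane(wst('n3'),p,.064) for p in[(329,216),(477,216),(474,359),(333,359)]]);print(P,P.mean(0))
"
```

```text
[ 0.35276484 -0.27684879  0.20071043] 0.03635074625886835 0.7883109820219923
[ 0.35323561 -0.27875641  0.094     ]
[[ 0.39568157 -0.23883603  0.064     ]
 [ 0.39303907 -0.32041337  0.064     ]
 [ 0.30778829 -0.31965618  0.064     ]
 [ 0.31054486 -0.23481672  0.064     ]] [ 0.35176345 -0.27843057  0.064     ]
```

View pics/n4.png

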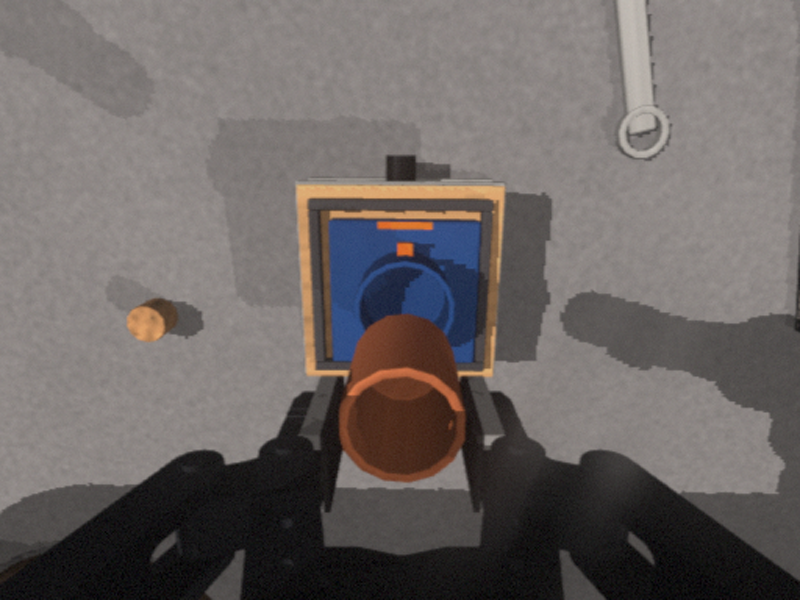

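```bash
python3 -c "
from h import *
s=wst('n4')
print(wplane(s,(402.5,425),.2093),wplane(s,(402,368),.2093),wplane(s,(402,481),.2093))
print('bottom near', wplane(s,(403,316),.1593))
print(wplane(s,(405,303),.094),wplane(s,(357,303),.094),wplane(s,(454,303),.094))
"
```

```text
[ 0.35375723 -0.27694532  0.2093    ] [ 0.3714058 -0.2773412  0.2093   ] [ 0.33506687 -0.27623258  0.2093    ]
bottom near [ 0.37010387 -0.277726    0.1593    ]
[ 0.35570739 -0.27850317  0.094     ] [ 0.35645617 -0.25421297  0.094     ] [ 0.35494294 -0.30330157  0.094     ]
```

>>> drive_tool:
  commands:
    - [0.8,0,0.03,0.3,0,0,0]
    - [0.8,0,0.03,0.6,0,0,0]
    - [0.8,0,0.03,0.8,0,0,0]
    - [0.8,0,0.03,1.0,0,0,0]
    - [0.8,0,0.03,1.2,0,0,0]
    - [0.8,0,0.03,1.35,0,0,0]
    - [0.8,0,0.03,1.45,0,0,0]
    - [0.8,0,0.03,1.5,0,0,0]

```text
clock: 13.4
ee_pos: [0.3521, -0.2798, 0.1103]
orientation: [-3.141, 0.051, 0.0]
wrist_force: [0.6, 0.4, -1.1]
finger_gap: 0.036
grip_force: 30.7
```

>>> drive_tool:
  commands:
    - [0.8,0,0,0.02,0,0,0]
    - [0.8,0,0,0.04,0,0,0]
    - [0.8,0,0,0.05,0,0,0]

```text
clock: 13.78
ee_pos: [0.3522, -0.2798, 0.1077]
orientation: [3.141, -0.051, 0.0]
wrist_force: [0.2, -0.6, -0.4]
finger_gap: 0.0361
grip_force: 30.7
```

>>> drive_tool:
  commands:
    - [0.8,0,0,0.02,0,0,0]
    - [0.8,0,0,0.02,0,0,0]
    - [0,0,0,0.02,0,0,0]
    - [0,0,0,0.02,0,0,0]
    - [0,0,0,0.02,0,0,0]
    - [0,0,0,-0.5,0,0,0]
    - [0,0,0,-1.2,0,0,0]
    - [0,0,0,-1.6,0,0,0]

```text
clock: 14.78
ee_pos: [0.3523, -0.2799, 0.2053]
orientation: [3.14, -0.05, 0.002]
wrist_force: [0.1, -0.1, 0.1]
finger_gap: 0.0854
grip_force: 0.0
```

```bash
python3 -c "
from h import *
s=wpic('n5');print(s['ee_pos'],s['finger_gap'],s['qpos'])
im=cv2.imread('pics/n5.png');cv2.imwrite('pics/n5c.png',cv2.resize(im[170:400,280:520],None,fx=2,fy=2))
go(.592,.245,.22,np.radians(-120))
"
```

```text
[ 0.35232892 -0.27986174  0.20529341] 0.08543051405929182 [-8.18237380e-01  2.89605623e-01  2.01252537e+00 -4.48249972e-05
  8.37794299e-01  7.84637944e-01]
shift [ 3.704 -8.879 -0.228] turn [ 0.018 -0.029  3.521] q6 0.78 q1 -0.82
shift [ 3.704 -8.879 -0.228] turn [  0.039   0.024 -18.979] q6 0.78 q1 -0.82
```

View pics/n5c.png

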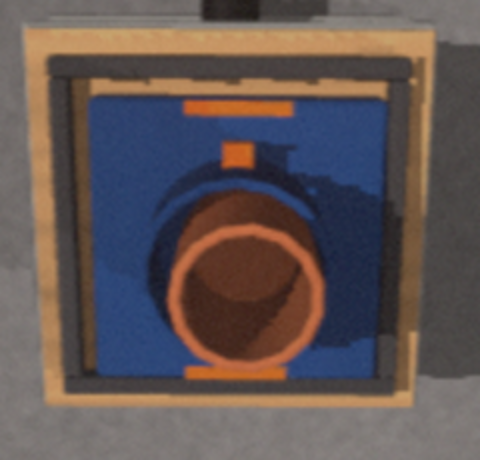

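>>> drive_tool:
  commands:
    - [0,1.85,-4.44,-0.2,0,0,-8.25]
    - [0,1.85,-4.44,-0.2,0,0,-8.25]
    - [0,1.85,-4.44,-0.2,0,0,-8.25]
    - [0,1.85,-4.44,-0.2,0,0,-8.25]
    - [0,1.85,-4.44,-0.2,0,0,-8.25]
    - [0,1.85,-4.44,-0.2,0,0,-8.25]
    - [0,1.85,-4.44,-0.2,0,0,-8.25]
    - [0,1.85,-4.44,-0.2,0,0,-8.25]

```text
clock: 15.82
ee_pos: [0.4715, -0.0174, 0.2153]
orientation: [-2.665, -1.663, 0.001]
wrist_force: [-0.8, -0.6, 0.2]
finger_gap: 0.0854
grip_force: 0.0
```

```bash
python3 -c "
from h import *
s=ctrl.observe();print(s['ee_pos'],s['dq'][0])
print('cup',wplane(wst('n5'),(403,318.5),.116))
go(.592,.245,.22,np.radians(40))
"
```

```text
[ 0.47145815 -0.01736467  0.21531664] -0.006728987003328741
cup [ 0.35290747 -0.28048991  0.116     ]
shift [ 4.811 -0.117 -0.079] turn [-4.000e-03 -0.000e+00 -8.259e+00] q6 0.28 q1 -0.18
shift [ 4.811 -0.117 -0.079] turn [-0.0000e+00  4.0000e-03  1.4241e+01] q6 0.28 q1 -0.18
```

>>> drive_tool:
  commands:
    - [0,4.8,-0.12,0,0,0,-8.25]
    - [0,4.8,-0.12,0,0,0,-8.25]
    - [0,4.8,-0.12,0,0,0,-8.25]
    - [0,4.8,-0.12,0,0,0,-8.25]
    - [0,4.8,-0.12,0,0,0,-8.25]
    - [0,4.8,-0.12,0,0,0,-8.25]
    - [0,4.8,-0.12,0,0,0,-8.25]
    - [0,4.8,-0.12,0,0,0,-8.25]

```text
clock: 16.82
ee_pos: [0.5908, 0.2445, 0.2156]
orientation: [-1.332, -2.845, 0.0]
wrist_force: [0.4, -0.4, 0.4]
finger_gap: 0.0854
grip_force: 0.0
```

```bash
python3 -c "
from h import *
s=wpic('v');print(s['ee_pos'],s['finger_gap'],s['qpos'])
"
```

```text
[0.59075373 0.24450944 0.21557526] 0.08537982932019714 [ 2.89200146e-01  5.34296239e-01  1.54852921e+00 -8.80920024e-05
  1.05893355e+00 -4.05868969e-01]
```

View pics/v.png

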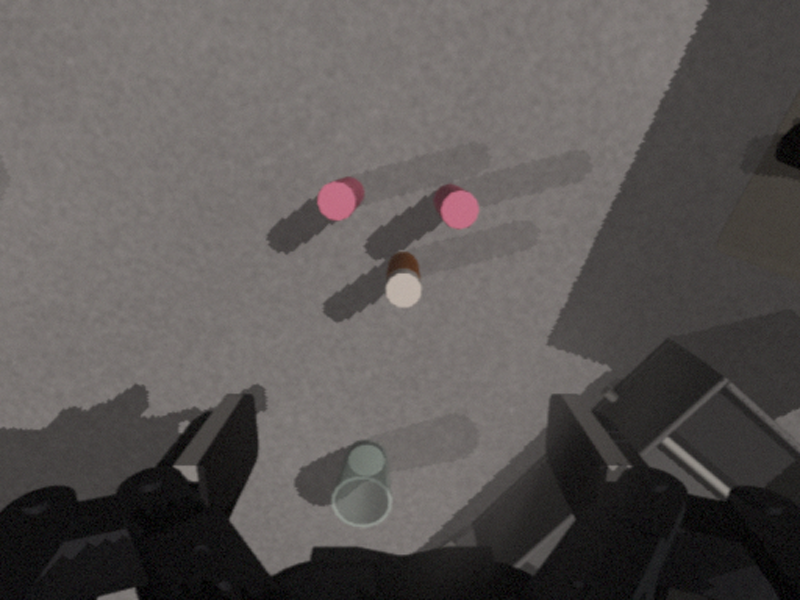

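The white top of the amber vial is at (403,289), the pink ones at (337,201) and (459,210). The box's near corner is at about (600,400).

```bash
python3 -c "
from h import *
s=wst('v');R=cv2.Rodrigues(s['orientation'])[0]
v=wplane(s,(403,289),.068);print('vial',v)
for n,p,z in[('v',(403,289),.068),('p1',(337,201),.068),('p2',(459,210),.068),('box',(670,338),.06),('boxb',(590,410),.06)]:
  w=wplane(s,p,z);print(n,w,'tool mm',1000*(R.T@(w-v))[:2])
go(v[0],v[1],.06,np.radians(40))
"
```

```text
vial [0.59162816 0.24447559 0.068     ]
v [0.59162816 0.24447559 0.068     ] tool mm [0. 0.]
p1 [0.53087341 0.25985856 0.068     ] tool mm [ 50.72552965 -36.80618597]
p2 [0.58639017 0.29969536 0.068     ] tool mm [45.76255865 31.3440201 ]
box [0.74097467 0.32509035 0.06      ] tool mm [-33.74150224 166.32833877]
boxb [0.73906512 0.25829278 0.06      ] tool mm [-83.81780306 122.07988596]
shift [-0.009  0.01   2.595] turn [ 0.     0.001 -0.018] q6 -0.41 q1 0.29
shift [-0.009  0.01   2.595] turn [ 2.0000e-03 -0.0000e+00  2.2482e+01] q6 -0.41 q1 0.29
```

>>> drive_tool:
  commands:
    - [0,-0.01,0.01,1,0,0,0]
    - [0,-0.01,0.01,1.9,0,0,0]
    - [0,-0.01,0.01,2.4,0,0,0]
    - [0,-0.01,0.01,2.59,0,0,0]
    - [0.7,-0.01,0.01,2.59,0,0,0]
    - [0.95,-0.01,0.01,2.59,0,0,0]
    - [0.95,-0.01,0.01,2.59,0,0,0]
    - [0.95,-0.01,0.01,2.59,0,0,0]
  squeeze: 25

```text
clock: 17.88
ee_pos: [0.5919, 0.2454, 0.0612]
orientation: [1.323, 2.848, 0.002]
wrist_force: [-1.0, -0.7, 5.8]
finger_gap: 0.0205
grip_force: 24.7
```

>>> drive_tool:
  commands:
    - [0.95,0,0,0,0,0,0]
    - [0.95,0,0,0,0,0,0]
    - [0.95,0,0,0,0,0,0]

```text
clock: 18.25
ee_pos: [0.592, 0.2453, 0.0612]
orientation: [1.323, 2.848, 0.001]
wrist_force: [-2.1, 0.1, 6.5]
finger_gap: 0.0206
grip_force: 24.8
```

>>> drive_tool:
  commands:
    - [0.95,0,0,-0.5,0,0,0]
    - [0.95,0,0,-1.3,0,0,0]
    - [0.95,0,0,-2.1,0,0,0]
    - [0.95,0,0,-2.8,0,0,0]
    - [0.95,-0.35,-0.7,-2.8,0,0,0]
    - [0.95,-0.7,-1.5,-2.8,0,0,0]
    - [0.95,-1.05,-2.2,-2.8,0,0,0]
    - [0.95,-1.4,-2.9,-2.8,0,0,0]

```text
clock: 19.25
ee_pos: [0.5119, 0.0676, 0.2285]
orientation: [1.323, 2.849, 0.0]
wrist_force: [0.1, 0.1, -0.9]
finger_gap: 0.0211
grip_force: 24.7
```

>>> drive_tool:
  commands:
    - [0.95,-0.4,-0.8,0,0,0,0]
    - [0.95,-0.8,-1.6,0,0,0,0]
    - [0.95,-1.1,-2.4,0,0,0,0]
    - [0.95,-1.5,-3.2,0,0,0,0]
    - [0.95,-1.9,-4,0,0,0,0]
    - [0.95,-2.2,-4.7,0,0,0,0]
    - [0.95,-2.5,-5.3,0,0,0,0]
    - [0.95,-2.74,-5.78,0,0,0,0]

```text
clock: 20.25
ee_pos: [0.3529, -0.2818, 0.2285]
orientation: [1.325, 2.848, -0.001]
wrist_force: [0.4, 0.4, 0.1]
finger_gap: 0.0208
grip_force: 24.7
```

>>> drive_tool:
  commands:
    - [0.95,0,0,0,0,0,0]
    - [0.95,0,0,0,0,0,0]

```text
clock: 20.5
ee_pos: [0.3537, -0.2801, 0.2283]
orientation: [1.324, 2.849, 0.0]
wrist_force: [1.0, -0.1, -0.8]
finger_gap: 0.0208
grip_force: 24.7
```

```bash
python3 -c "
from h import *
s=wpic('v2');print(s['ee_pos'],s['finger_gap'],s['qpos'])
go(.353,-.28,.13,np.radians(40))
"
```

```text
[ 0.35367072 -0.28010038  0.22828978] 0.020837860855683187 [-8.16474236e-01  2.59119347e-01  1.97969011e+00  1.09653403e-04
  9.02800075e-01 -1.51701618e+00]
shift [ 0.007 -0.012  1.638] turn [0.    0.    0.022] q6 -1.52 q1 -0.82
shift [ 0.007 -0.012  1.638] turn [-0.0000e+00  1.0000e-03 -2.2478e+01] q6 -1.52 q1 -0.82
```

View pics/v2.png

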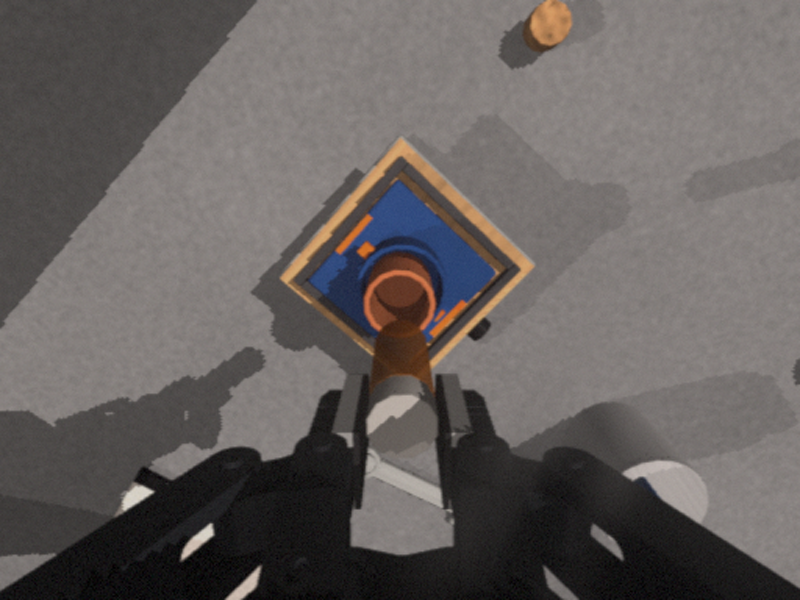

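Cup rim centre (400,304), the vial's white top centred at about (402,420); the vial hangs upright.

```bash
python3 -c "
from h import *
s=wst('v2');R=cv2.Rodrigues(s['orientation'])[0]
c=wplane(s,(400,304),.116);v=wplane(s,(402,420),.2351);print(c,v,(R.T@(c-s['ee_pos']))/.06,(R.T@(v-s['ee_pos']))/.06)
"
```

```text
[ 0.35241677 -0.2801258   0.116     ] [ 0.35259786 -0.27894423  0.2351    ] [ 0.01310696 -0.0164105   1.87149523] [ 0.02626015 -0.00124059 -0.11350321]
```

>>> drive_tool:
  commands:
    - [0.95,0,-0.015,0.4,0,0,0]
    - [0.95,0,-0.015,0.7,0,0,0]
    - [0.95,0,-0.015,0.9,0,0,0]
    - [0.95,0,-0.015,1.1,0,0,0]
    - [0.95,0,-0.015,1.3,0,0,0]
    - [0.95,0,-0.015,1.45,0,0,0]
    - [0.95,0,-0.015,1.55,0,0,0]
    - [0.95,0,-0.015,1.6,0,0,0]

```text
clock: 21.55
ee_pos: [0.353, -0.2811, 0.1319]
orientation: [-1.324, -2.849, 0.0]
wrist_force: [-0.2, 0.6, -0.1]
finger_gap: 0.0206
grip_force: 24.7
```

>>> drive_tool:
  commands:
    - [0.95,0,0,0.02,0,0,0]
    - [0.95,0,0,0.04,0,0,0]
    - [0.95,0,0,0.05,0,0,0]
    - [0.95,0,0,0.05,0,0,0]

```text
clock: 22.05
ee_pos: [0.3534, -0.2815, 0.1301]
orientation: [1.323, 2.847, -0.001]
wrist_force: [-1.0, 0.6, 11.3]
finger_gap: 0.0207
grip_force: 25.7
```

>>> drive_tool:
  commands:
    - [0.5,0,0,0,0,0,0]
    - [0,0,0,0,0,0,0]
    - [0,0,0,0,0,0,0]
    - [0,0,0,-0.4,0,0,0]
    - [0,0,0,-1,0,0,0]
    - [0,0,0,-1.8,0,0,0]
    - [0,0,0,-2,0,0,0]
    - [0,0,0,-2,0,0,0]

```text
clock: 23.05
ee_pos: [0.353, -0.281, 0.2493]
orientation: [1.323, 2.848, -0.001]
wrist_force: [0.0, -0.5, 0.2]
finger_gap: 0.0856
grip_force: 0.0
```

```bash
python3 -c "
from h import *
s=wpic('v3');print(s['ee_pos'],s['finger_gap'],s['qpos'])
im=cv2.imread('pics/v3.png');cv2.imwrite('pics/v3c.png',im[130:380,270:540])
go(.56,-.289,.28,np.radians(88));go(.56,-.289,.28,np.radians(-2))
"
```

```text
[ 0.35302213 -0.28103306  0.24931975] 0.08555473081807478 [-8.18877053e-01  2.31183102e-01  1.95151689e+00 -8.54807053e-05
  9.57809307e-01 -1.51974356e+00]
shift [-2.332  2.551 -0.527] turn [ 1.00e-03 -5.00e-03 -5.98e+00] q6 -1.52 q1 -0.82
shift [-2.332  2.551 -0.527] turn [-6.000e-03 -2.000e-03  1.652e+01] q6 -1.52 q1 -0.82
shift [-2.332  2.551 -0.527] turn [-3.00e-03 -5.00e-03  5.27e+00] q6 -1.52 q1 -0.82
shift [-2.332  2.551 -0.527] turn [ 6.000e-03 -3.000e-03 -1.723e+01] q6 -1.52 q1 -0.82
```

View pics/v3c.png

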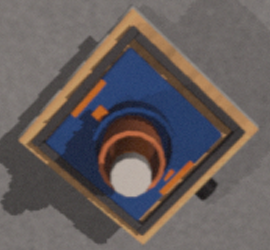

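>>> drive_tool:
  commands:
    - [0,-2.5,2.8,-0.5,0,0,5.27]
    - [0,-2.5,2.8,-0.5,0,0,5.27]
    - [0,-2.5,2.8,-0.5,0,0,5.27]
    - [0,-2.5,2.8,-0.5,0,0,5.27]
    - [0,-2.5,2.8,-0.5,0,0,5.27]
    - [0,-2.5,2.8,-0.5,0,0,5.27]
    - [0,-2.5,2.8,-0.5,0,0,5.27]
    - [0,-2.5,2.8,-0.5,0,0,5.27]

```text
clock: 24.1
ee_pos: [0.5775, -0.2875, 0.2793]
orientation: [2.26, 2.182, -0.0]
wrist_force: [-0.6, 0.5, 0.4]
finger_gap: 0.0857
grip_force: 0.0
```

```bash
python3 -c "
from h import *
s=wpic('cap');print(s['ee_pos'],s['finger_gap'],s['qpos'])
print('vial',wplane(wst('v3'),(270+131,130+176),.137))
"
```

```text
[ 0.57752986 -0.28754592  0.27934076] 0.08569128289226181 [-5.64247719e-01  4.86271555e-01  1.45488108e+00 -9.62101714e-05
  1.20037144e+00 -5.29116021e-01]
vial [ 0.35294036 -0.28166273  0.137     ]
```

View pics/cap.png

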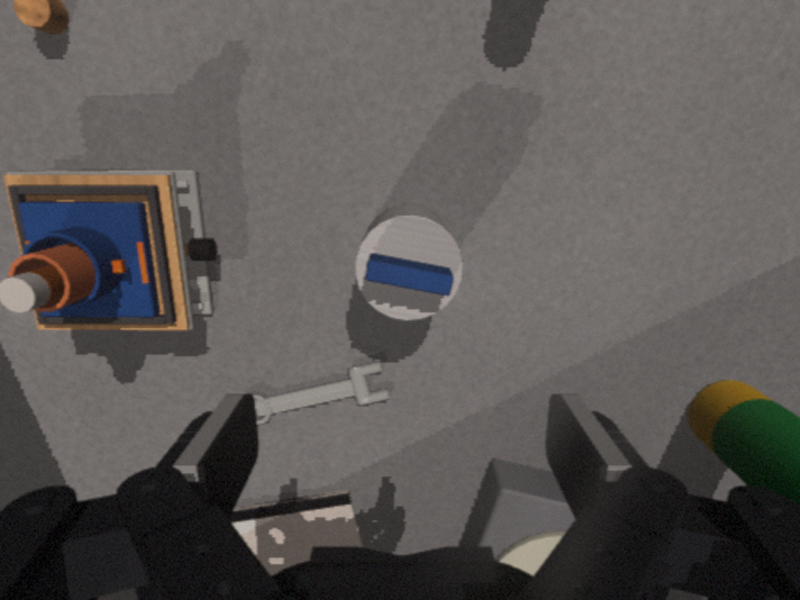

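The cap is at (409,267). Its blue bar runs nearly horizontally, dropping to the right, with the lit top face below a darker side face. I'll separate the faces by brightness.

```bash
python3 -c "
from h import *
im=cv2.imread('pics/cap.png').astype(int);s=wst('cap');R=cv2.Rodrigues(s['orientation'])[0]
sub=im[210:330,340:480];b,g,r=sub[...,0],sub[...,1],sub[...,2]
m=(b-r>45)
V=b[m];print(m.sum(),np.percentile(V,[5,25,50,75,95]))
for c in (390,410,430):print(c,im[246:300:3,c].tolist())
"
```

```text
1644 [ 94. 105. 107. 109. 111.]
390 [[138, 143, 149], [139, 140, 146], [136, 138, 145], [128, 129, 135], [72, 50, 41], [70, 45, 35], [98, 61, 42], [110, 65, 45], [110, 68, 47], [106, 65, 41], [108, 64, 43], [107, 66, 46], [100, 61, 41], [83, 79, 79], [92, 92, 98], [91, 94, 98], [91, 91, 97], [89, 91, 96]]
410 [[136, 138, 145], [141, 143, 152], [136, 139, 147], [135, 136, 144], [136, 140, 144], [82, 64, 61], [71, 46, 36], [88, 55, 41], [109, 66, 44], [112, 68, 47], [106, 64, 41], [110, 66, 45], [108, 66, 43], [105, 64, 42], [83, 64, 56], [91, 91, 97], [90, 92, 98], [89, 92, 95]]
430 [[135, 138, 145], [134, 137, 144], [137, 139, 147], [137, 139, 145], [135, 138, 144], [136, 140, 144], [91, 80, 78], [71, 45, 37], [78, 52, 38], [107, 65, 43], [107, 64, 41], [111, 69, 47], [110, 66, 44], [109, 67, 44], [109, 66, 46], [85, 56, 42], [89, 89, 95], [91, 93, 96]]
```

```bash
python3 -c "
from h import *
im=cv2.imread('pics/cap.png').astype(int);s=wst('cap')
b,r=im[...,0],im[...,2]
m=np.zeros(b.shape,np.uint8);m[210:330,340:480]=((b-r>45)&(b>90))[210:330,340:480]
c=max(cv2.findContours(m,0,2)[0],key=cv2.contourArea)
bx=cv2.boxPoints(cv2.minAreaRect(c));print(bx)
P=np.array([wplane(s,p,.108) for p in bx]);print(P,P.mean(0))
for i in range(2):
  d=P[i+1]-P[i];print(np.linalg.norm(d),np.degrees(np.arctan2(d[1],d[0])))
w=np.array([wplane(s,p,.108)[:2]*1000 for p in c[:,0]],np.float32);r=cv2.minAreaRect(w);print(r)
# top disc by rim
print('disc',wplane(s,(409,267),.082))
"
```

```text
[[365.78113 278.83395]
 [369.39246 259.57358]
 [452.10944 275.08304]
 [448.4981  294.3434 ]]
[[ 0.55472635 -0.28702729  0.108     ]
 [ 0.55768463 -0.27473876  0.108     ]
 [ 0.60934977 -0.28652585  0.108     ]
 [ 0.60697495 -0.29907219  0.108     ]] [ 0.58218393 -0.28684102  0.108     ]
0.012639598934341337 76.46443969036042
0.05299265766322323 -12.851732613318156
((582.187255859375, -286.8432312011719), (12.696246147155762, 53.284637451171875), 77.01831817626953)
disc [ 0.58250356 -0.28608596  0.082     ]
```

>>> drive_tool:
  commands:
    - [0,0.02,0.08,2,0,0,-9.88]
    - [0,0.02,0.08,2,0,0,-9.88]
    - [0,0.02,0.08,2,0,0,-9.88]
    - [0,0.02,0.08,2,0,0,-9.88]
    - [0,0.02,0.08,2,0,0,-9.88]
    - [0,0.02,0.08,2,0,0,-9.88]
    - [0,0.02,0.08,2,0,0,-9.88]
    - [0,0.02,0.08,2,0,0,-9.88]

```text
clock: 25.15
ee_pos: [0.5828, -0.2865, 0.1595]
orientation: [0.349, 3.122, -0.0]
wrist_force: [0.6, 0.4, -0.1]
finger_gap: 0.0854
grip_force: 0.0
```

>>> drive_tool:
  commands:
    - [0,0,0,0,0,0,0]
    - [0,0,0,0,0,0,0]

```text
clock: 25.4
ee_pos: [0.5829, -0.2864, 0.1594]
orientation: [0.357, 3.121, -0.0]
wrist_force: [0.3, -0.1, 0.7]
finger_gap: 0.0856
grip_force: 0.0
```

```bash
python3 -c "
from h import *
s=wpic('cap2');print(s['ee_pos'],s['qpos'])
im=cv2.imread('pics/cap2.png').astype(int)
b,r=im[...,0],im[...,2]
m=((b-r>45)&(b>90)).astype(np.uint8);m[:, :150]=0;m[:,650:]=0
for c in cv2.findContours(m,0,2)[0]:
  if cv2.contourArea(c)<300: continue
  w=np.array([wplane(s,p,.108)[:2]*1000 for p in c[:,0]],np.float32);print(cv2.boundingRect(c),cv2.minAreaRect(w))
go(.5822,-.2866,.095,np.radians(77))
"
```

```text
[ 0.58291363 -0.28639593  0.15936385] [-5.58301390e-01  6.07412806e-01  1.57722854e+00 -6.01464285e-05
  9.56690286e-01 -1.90119207e+00]
(385, 283, 31, 125) ((581.8904418945312, -287.0528564453125), (12.053335189819336, 53.298133850097656), 76.53423309326172)
shift [ 0.011 -0.006  1.072] turn [-0.001  0.001 -0.005] q6 -1.9 q1 -0.56
shift [ 0.011 -0.006  1.072] turn [2.0000e-03 2.0000e-03 2.2495e+01] q6 -1.9 q1 -0.56
```

>>> drive_tool:
  commands:
    - [0,0.01,0,0.5,0,0,0]
    - [0,0.01,0,0.9,0,0,0]
    - [0,0.01,0,1.07,0,0,0]
    - [0,0.01,0,1.07,0,0,0]
    - [0.8,0.01,0,1.07,0,0,0]
    - [1,0.01,0,1.07,0,0,0]
    - [1,0.01,0,1.07,0,0,0]
    - [1,0.01,0,1.07,0,0,0]
  squeeze: 50

```text
clock: 26.45
ee_pos: [0.5825, -0.2862, 0.0953]
orientation: [0.355, 3.121, -0.0]
wrist_force: [1.5, 2.1, -3.7]
finger_gap: 0.0128
grip_force: 52.5
```

>>> drive_tool:
  commands:
    - [1,0,0,0,0,0,0]
    - [1,0,0,0,0,0,0]
    - [1,0,0,0,0,0,0]

```text
clock: 26.82
ee_pos: [0.5825, -0.2863, 0.0952]
orientation: [0.355, 3.121, -0.0]
wrist_force: [-0.8, -0.6, 2.9]
finger_gap: 0.0128
grip_force: 53.4
```

>>> drive_tool:
  commands:
    - [1,0,0,-0.5,0,0,0]
    - [1,0,0,-1.3,0,0,0]
    - [1,0,0,-2.2,0,0,0]
    - [1,0,0,-3,0,0,0]
    - [1,0.6,-0.12,-3,0,0,1.2]
    - [1,1.3,-0.25,-3,0,0,2.4]
    - [1,2,-0.4,-3,0,0,3.6]
    - [1,2.6,-0.52,-3,0,0,4.8]

```text
clock: 27.82
ee_pos: [0.4218, -0.2811, 0.2747]
orientation: [-1.369, -2.827, -0.0]
wrist_force: [0.2, -0.3, -1.3]
finger_gap: 0.0127
grip_force: 52.7
```

```bash
python3 -c "
from h import *
s=ctrl.observe();print(s['ee_pos'],s['qpos'])
go(.3525,-.2786,.275,np.radians(-2))
"
```

```text
[ 0.42176524 -0.2811408   0.27467868] [-7.18287226e-01  2.84887818e-01  1.79505947e+00 -8.53750603e-05
  1.06245728e+00 -1.38709874e+00]
shift [ 0.749 -0.879 -0.005] turn [-3.00e-03 -5.00e-03  5.04e+00] q6 -1.39 q1 -0.72
shift [ 0.749 -0.879 -0.005] turn [ 6.000e-03 -4.000e-03 -1.746e+01] q6 -1.39 q1 -0.72
```

>>> drive_tool:
  commands:
    - [1,0.3,-0.35,0,0,0,1.2]
    - [1,0.6,-0.7,0,0,0,2.4]
    - [1,0.75,-0.88,0,0,0,3.6]
    - [1,0.75,-0.88,0,0,0,4.6]
    - [1,0.75,-0.88,0,0,0,5.05]
    - [1,0.75,-0.88,0,0,0,5.05]
    - [1,0.75,-0.88,0,0,0,5.05]
    - [1,0.75,-0.88,0,0,0,5.05]

```text
clock: 28.82
ee_pos: [0.3541, -0.2793, 0.2749]
orientation: [-2.254, -2.188, 0.0]
wrist_force: [0.1, 0.1, -3.1]
finger_gap: 0.0129
grip_force: 52.7
```

```bash
python3 -c "
from h import *
s=wpic('c3');print(s['ee_pos'],s['qpos'])
go(.3525,-.2786,.16,np.radians(-2))
a=cv2.imread('pics/c3.png')
d=ctrl.get_image('side')['image'][:,:,::-1];d=cv2.resize(d[60:240,290:410],(400,600),interpolation=cv2.INTER_CUBIC)
cv2.imwrite('pics/c3x.png',np.hstack([cv2.resize(a[100:,150:650],(400,400)),d[:400]]))
"
```

```text
[ 0.35406895 -0.27934087  0.2749312 ] [-8.14581222e-01  2.00456734e-01  1.91440633e+00 -6.08307906e-05
  1.02686139e+00 -7.84745009e-01]
shift [ 0.012 -0.026  1.916] turn [-0.001 -0.     0.035] q6 -0.78 q1 -0.81
shift [ 0.012 -0.026  1.916] turn [ 1.0000e-03 -1.0000e-03 -2.2465e+01] q6 -0.78 q1 -0.81
```

View pics/c3x.png

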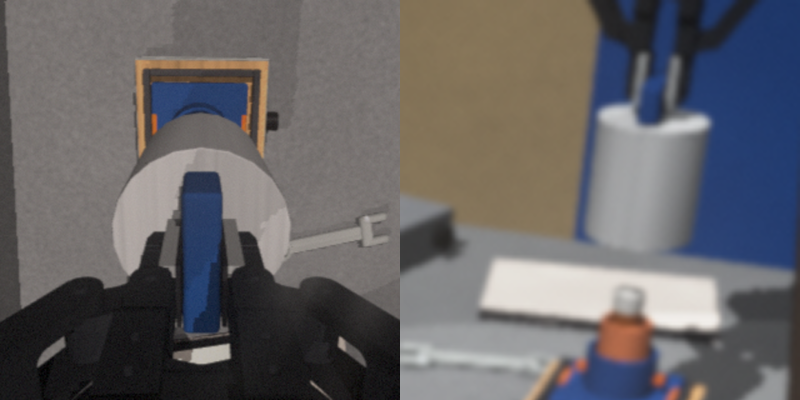

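>>> drive_tool:
  commands:
    - [1,0.01,-0.026,0.2,0,0,0]
    - [1,0.01,-0.026,0.4,0,0,0]
    - [1,0.01,-0.026,0.6,0,0,0]
    - [1,0.01,-0.026,0.8,0,0,0]
    - [1,0.01,-0.026,1.0,0,0,0]
    - [1,0.01,-0.026,1.2,0,0,0]
    - [1,0.01,-0.026,1.3,0,0,0]
    - [1,0.01,-0.026,1.3,0,0,0]

```text
clock: 29.92
ee_pos: [0.3525, -0.2787, 0.1967]
orientation: [-2.255, -2.187, 0.0]
wrist_force: [-0.8, 0.5, -1.2]
finger_gap: 0.0131
grip_force: 52.7
```

>>> drive_tool:
  commands:
    - [1,0,0,0.06,0,0,0]
    - [1,0,0,0.12,0,0,0]
    - [1,0,0,0.18,0,0,0]
    - [1,0,0,0.24,0,0,0]

```text
clock: 30.42
ee_pos: [0.3525, -0.2788, 0.1824]
orientation: [2.255, 2.187, -0.0]
wrist_force: [-0.1, -0.2, -2.4]
finger_gap: 0.0133
grip_force: 52.7
```

>>> drive_tool:
  commands:
    - [1,0,0,0.06,0,0,0]
    - [1,0,0,0.12,0,0,0]
    - [1,0,0,0.18,0,0,0]
    - [1,0,0,0.24,0,0,0]
    - [1,0,0,0.3,0,0,0]
    - [1,0,0,0.35,0,0,0]

```text
clock: 31.18
ee_pos: [0.3525, -0.2787, 0.1614]
orientation: [-2.255, -2.187, 0.0]
wrist_force: [-0.1, 0.2, -2.4]
finger_gap: 0.0132
grip_force: 52.7
```

>>> drive_tool:
  commands:
    - [1,0,0,0.02,0,0,0]
    - [1,0,0,0.035,0,0,0]
    - [1,0,0,0.035,0,0,0]

```text
clock: 31.55
ee_pos: [0.3525, -0.2788, 0.1595]
orientation: [2.255, 2.187, -0.0]
wrist_force: [-0.6, 0.2, -1.6]
finger_gap: 0.0126
grip_force: 52.7
```

>>> drive_tool:
  commands:
    - [1,0,0,0.015,0,0,0]
    - [1,0,0,0.015,0,0,0]
    - [1,0,0,0.015,0,0,0]

```text
clock: 31.92
ee_pos: [0.3525, -0.2788, 0.1591]
orientation: [2.255, 2.187, -0.0]
wrist_force: [-3.6, 0.4, 5.4]
finger_gap: 0.013
grip_force: 53.8
```

>>> drive_tool:
  commands:
    - [1,0,0,0,0,0,0.7]
    - [1,0,0,0,0,0,1.4]
    - [1,0,0,0,0,0,2.1]
    - [1,0,0,0,0,0,2.8]
    - [1,0,0,0,0,0,3.5]
    - [1,0,0,0,0,0,4.2]
    - [1,0,0,0,0,0,4.9]
    - [1,0,0,0,0,0,5.6]

```text
clock: 32.92
ee_pos: [0.353, -0.2792, 0.159]
orientation: [2.919, 1.157, 0.001]
wrist_force: [0.7, -0.2, 1.9]
finger_gap: 0.0126
grip_force: 53.2
```

Turning smoothly at low force; finishing the quarter turn.

>>> drive_tool:
  commands:
    - [1,0,0,0,0,0,0.7]
    - [1,0,0,0,0,0,1.4]
    - [1,0,0,0,0,0,2.1]
    - [1,0,0,0,0,0,2.8]
    - [1,0,0,0,0,0,3.5]
    - [1,0,0,0,0,0,4.2]
    - [1,0,0,0,0,0,4.9]
    - [1,0,0,0,0,0,5.6]

```text
clock: 33.92
ee_pos: [0.353, -0.2794, 0.1591]
orientation: [3.14, -0.042, 0.002]
wrist_force: [0.6, -2.2, 2.1]
finger_gap: 0.0129
grip_force: 53.1
```

>>> drive_tool:
  commands:
    - [1,0,0,0,0,0,0]
    - [1,0,0,0,0,0,0]
    - [0.5,0,0,0,0,0,0]
    - [0,0,0,0,0,0,0]
    - [0,0,0,0,0,0,0]
    - [0,0,0,-0.5,0,0,0]
    - [0,0,0,-1.5,0,0,0]
    - [0,0,0,-2,0,0,0]

```text
clock: 34.92
ee_pos: [0.3527, -0.279, 0.2812]
orientation: [3.139, -0.037, 0.003]
wrist_force: [-0.3, 0.3, -0.1]
finger_gap: 0.0854
grip_force: 0.0
```

```bash
python3 -c "
from h import *
s=wpic('f');print(s['ee_pos'],s['orientation'],s['clock'],s['finger_gap'])
im=cv2.imread('pics/f.png').astype(int)
b,g,r=im[...,0],im[...,1],im[...,2]
def rep(m,z,n):
  m=m.astype(np.uint8);m[:,:250]=0;m[:,550:]=0
  for c in cv2.findContours(m,0,2)[0]:
    if cv2.contourArea(c)<60: continue
    w=np.array([wplane(s,p,z)[:2]*1000 for p in c[:,0]],np.float32);print(n,cv2.boundingRect(c),cv2.minAreaRect(w))
rep((b-r>45)&(b>90),.172,'bar');rep((r-b>90),.064,'strip')
"
```

```text
[ 0.35274889 -0.2789592   0.28115933] [ 3.13938035e+00 -3.67412483e-02  2.99136386e-03] 34.925 0.0853687520991905
bar (389, 255, 24, 101) ((353.3377685546875, -278.4266662597656), (11.872811317443848, 53.57649612426758), 88.99543762207031)
bar (421, 208, 38, 19) ((398.38592529296875, -298.64422607421875), (18.31236457824707, 8.18834114074707), 86.18330383300781)
bar (343, 207, 39, 52) ((391.4448547363281, -260.4149475097656), (18.421945571899414, 25.44659423828125), 86.66895294189453)
strip (380, 208, 42, 6) ((390.7588195800781, -279.398193359375), (28.679887771606445, 3.44901704788208), 88.63255310058594)
strip (463, 183, 14, 10) ((405.0758056640625, -327.3785705566406), (6.053045749664307, 8.973560333251953), 1.1538149118423462)
strip (318, 181, 141, 13) ((406.93658447265625, -271.277587890625), (96.3487319946289, 8.052422523498535), 88.64077758789062)
```

>>> drive_tool:
  commands:
    - [0,0,0,0,0,0,0]
    - [0,0,0,0,0,0,0]
    - [0,0,0,0,0,0,0]
    - [0,0,0,0,0,0,0]

```text
clock: 35.48
ee_pos: [0.3524, -0.2787, 0.278]
orientation: [-3.141, 0.037, 0.001]
wrist_force: [-0.1, 0.7, 1.2]
finger_gap: 0.0854
grip_force: 0.0
```

```bash
python3 -c "
from cell import ctrl
print(ctrl.job_done())"
```

```text
the job is handed in; nothing more can be done
None
```

I packed the vial as specified and handed the job in at about 35 s; the final wrist picture puts the bar within about 1° of the lugs' line and the cap about 1 mm off the base's axis, everything is released, but no verdict came back.

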